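# Crack the stuck lid of the pickle tank and hold it ajar

## Task

The jeweller's pickle tank has cooled and its lid has stuck down on the seal. First take the dial thermometer from the wooden tool block, lower it by hand (not dropped) stem-down and fully home into the brass guide tube on the tank's deck and let go of it; then, by its bar handle, pull the lid free of the sticky seal without letting it fly open, and hold it ajar with a gap of about 3 cm at its front edge so that the fumes can clear. Finish while still holding the lid there by the handle, with the thermometer upright in its tube and everything else left where it stands.

Things in the scene. Friction and masses are not known exactly. Their poses are not given: they have to be found in the camera images.
- tank: heated pickle tank fixed to the bench: steel housing 240 (x) x 260 (y) x 130 mm tall with a grey deck on top. Origin at the centre of its underside; x points from its front panel (robot's side) to its back, y to the left seen from the robot, z up. The white lid covers the left (+y) part of the deck, the brass guide tube stands on the right
- well_mouth (a point): centre of the mouth of the brass guide tube, 140 mm above the bench (10 mm above the deck), at (-45, -92.5) mm in the tank's frame; axes as the tank's. The bore is 11 mm across and 45 mm deep, upright and open below, with a flared mouth that is 20 mm across inside and 26 mm outside
- thermometer: dial thermometer standing in a bore of the tool block, about 90 g: steel dial case 50 mm across, 16 mm thick, white face up; collar 26 mm across under it; straight 8 mm stem, 85 mm long, tapered at the tip. Origin at the stem's tip, z up the stem: collar at z = 85 to 97 mm, case at 97 to 113 mm (grip across the case at z = 105 mm)
- thermometer_shoulder (a point): centre of the collar's underside, 85 mm above the stem's tip; it rests on the mouth of the guide tube when the thermometer is home
- tool_block: wooden tool block fixed to the bench, 60 (x) x 215 (y) x 45 mm tall; three bores of 11 mm diameter, 40 mm deep, at y = -75, 0 and 75 mm of its frame, each with a tool standing on the bore's floor 5 mm above the bench; the thermometer may be in any of them. Origin at the centre of its underside
- lid_angle (a joint): opening angle of the lid, rad: 0 shut, growing as its front edge rises; 0.154 is a gap of 30 mm at the front edge. The seal holds until about 14 to 17 N of upward pull at the bar, then gives way and is clear by 0.06 rad; from there only the lid's weight (2 to 3.5 N at the bar) is left. Let go, the freed lid sinks back to 0.03 to 0.06 rad, onto the seal
- lid_hinge (a point): point on the hinge axis at the back of the lid, in the middle of the lid's width, 139 mm above the bench; the axis lies level along the tank's y
- lid_bar (a point): middle of the handle's bar; with the lid shut it is 184 mm above the bench, 160 mm in front of the hinge axis and 45 mm above it, with 34 mm of free height between bar and lid for the fingers
- needle_file: needle file standing in the tool block, pear-shaped light wooden handle 28 mm wide on an 8 mm stem, 126 mm tall overall; bystander; origin at the centre of its underside
- burnisher: burnisher standing in the tool block, slender dark wooden handle 16 mm wide on an 8 mm stem, 134 mm tall overall; bystander; origin at the centre of its underside
- charcoal_block: black charcoal soldering block 55 x 95 x 28 mm lying on the bench; bystander; origin at the centre of its underside
- honeycomb_block: pale ceramic honeycomb soldering block 70 x 70 x 18 mm; bystander; origin at the centre of its underside
- flux_jar: small white jar with a snap lid, 66 mm across, 62 mm tall; bystander; origin at the centre of its underside
- brush_cup: white plastic cup 72 mm across and 85 mm tall with four brushes, 145 mm tall overall; bystander; origin at the centre of its underside
- tweezers: steel tweezers 155 mm long lying on the bench; bystander; origin at the centre of its underside
- wire_spool: small brass spool 44 mm across, 28 mm tall; bystander; origin at the centre of its underside
- lid: the lid with its handle: white plastic plate 187 (x) x 172 (y) x 10 mm, its front edge 195 mm in front of the hinge axis, with a steel bar handle near the front: round bar of 12 mm diameter, 96 mm long, along the tank's y axis, on two 10 mm posts set 84 mm apart. Origin on the hinge axis (at lid_hinge), axes as the tank's when shut; turns with the lid. About 0.4 kg
Mind the look-alikes: they are no part of the job. Leave any orange or pink look-alike of the thermometer alone.

How it is judged (in metres and radians):
On the way, in this order (a step that is already met when the one before it is completed fails the run):
1. the thermometer is lowered home into the guide tube while still held (collar within 6 mm of the tube's mouth), the lid still shut (z of thermometer_shoulder in the frame of well_mouth below 0.006 m and horizontal distance between thermometer_shoulder and well_mouth below 0.005 m and contact force between the fingers and thermometer above 0.5 N and value of joint lid_angle below 0.02 rad), for 0.05 s.
2. the thermometer is let go and sits home, the lid still shut (z of thermometer_shoulder in the frame of well_mouth below 0.004 m and horizontal distance between thermometer_shoulder and well_mouth below 0.004 m and angle between thermometer's own z axis and vertical below 0.1 rad and contact force between the fingers and thermometer below 0.05 N and value of joint lid_angle below 0.02 rad), for 0.2 s.
3. the lid has broken free of its seal, pulled by the handle (value of joint lid_angle above 0.08 rad and contact force between the fingers and lid above 1 N and distance between the grasp point and lid_bar below 0.05 m), for 0.1 s.
At the end, for the whole second after the job is handed in: The gripper holds the lid (over 1 N, TCP within 5 cm of the bar's middle), at rest, open 0.10 to 0.23 rad (2 to 4.5 cm at the front edge); the thermometer stands released in the tube, collar within 4 mm of the mouth in height and sideways, stem within 0.1 rad of upright (value of joint lid_angle between 0.1 and 0.23 rad and velocity of joint lid_angle between -0.05 and 0.05 rad/s and z of thermometer_shoulder in the frame of well_mouth below 0.004 m and horizontal distance between thermometer_shoulder and well_mouth below 0.004 m and angle between thermometer's own z axis and vertical below 0.1 rad and contact force between the fingers and thermometer below 0.05 N and contact force between the fingers and lid above 1 N and distance between the grasp point and lid_bar below 0.05 m); the arm keeps its last pose, push and grip.
It fails at once if the lid flies open (more than 0.40 rad, about 8 cm at the front edge) (value of joint lid_angle above 0.4 rad).
It fails at once if the thermometer is tipped over (more than 0.6 rad from upright) (angle between thermometer's own z axis and vertical above 0.6 rad).
It fails at once if a bystander is moved by more than 2 cm (distance of any of needle_file, burnisher, charcoal_block, honeycomb_block, flux_jar, brush_cup, tweezers, wire_spool from where it was at the start of the episode above 0.02 m).
It also fails if it takes over 56 s, if anything falls off the work surface, if the arm or the gripper's body presses on something with over 40 N, if the wrist force passes 120 N, or if a joint passes its speed limit or range.

## Robot

A 6-joint arm with a two-finger parallel gripper is mounted at the origin on the work surface. World frame = base frame: x ahead of the robot, y to its left, z up, the work surface at z = 0. Lengths are in mm, angles in degrees, forces in N, time in s.
With the tool pointing down it reaches from about 350 to 850 mm from the base axis. Payload 8.1 kg.
Tool frame: the origin (TCP) lies between the finger pads, 19 mm behind the fingertips; this is the grasp point; z points along the fingers, y is the line along which they close (so a half turn about z gives the same grasp; the last joint's range is limited). The gripper opens to 85 mm and grips with 20 to 120 N. Pads are 22 mm wide; open, the fingers measure 114 mm over their backs; the gripper's body (76 mm by 85 mm) begins 54 mm behind the grasp point. The pads swing forward as they close: fully open they stand 13 mm farther back than shut.
Start: joints at [66.841, 7.471, 85.268, -0, 87.261, -4.893], TCP at [188.035, 569.779, 249.992] pointing down, gripper open.
Joint ranges: [-169.43, 169.43], [-51.17, 129.36], [1.28, 143.12], [-76.62, 256.62], [0, 156.53], [-152.29, 152.29]. Speed limits (degrees/s): [136.94, 136.94, 159.86, 180, 180, 180].

## Interface

Orientations are given as [roll, pitch, yaw] about the fixed x, y, z axes, in that order (R = Rz(yaw) Ry(pitch) Rx(roll)).
In Python, from bench import r, optics, workorder gives the robot as it stands.
- The arm moves only by the shell command python3 -m handwheel [FORCE], which reads ROWS from standard input. ROWS is a JSON list of rows, 1 to 8 of them, each an object with the fields rx, ry, rz (a rotation vector in shares of 180 degrees (1.0 is 180 degrees)), x, y, z (the shift in parts of the range, where 1.0 means 100 cm), jaw (the finger opening in mm); a field left out counts as zero (the opening has to be given); each row is the pose to reach, as a shift and turn from the pose commanded when the command began, along the tool's axes at that moment; what a row does not reach only later rows make up. A row lasts 1/8 s, in which the tool goes at most 62.5 mm and 10.7 degrees, less where a joint would pass 70% of its speed; a pose out of reach is approached as far as the arm can. The fingers move at their own pace and stop on an object; FORCE is the grip in N (left out, the last holds). Time passes only in rows, so rows that do not move let the fingers close. It prints the time, the measured TCP pose, the force, the opening and the grip force at its end. Input that does not fit is refused with a message, and nothing moves.
- r.sense(): the state, without advancing time (a new reading comes with each control period).
- optics.snapshot(name): name is "side" or "top"; returns a dict with "pixels" (480x640x3 uint8, blue, green, red), "fx", "fy", "cx", "cy" (pixels), "pose" (4x4, takes a point from camera to world coordinates). Camera axes: x right, y up, looking along -z (the intrinsics and any distortion apply to the point x, -y, -z); pixel columns grow to the right and rows downward; lengths in mm; the calibration is good to about 2 mm. A picture is of the moment at which its call begins. There is no depth.
- workorder.hand_in(): hands the job in; it is judged then, once.
The state is a dict: "time": time; "joint_pos": joint angles; "qd": joint speeds; "joint_efforts": joint torques, N m; "tool_pos": TCP position; "tcp_rot": TCP orientation; "ft_force": force on the tool from outside, world axes, zero at the start; "wrist_torque": the same for the moment, N m; "finger_gap": finger opening in mm; "grip_force": force on a finger pad.
Only numpy, scipy, OpenCV 4.12 (cv2) and the standard library are available. Lean on these libraries where they do the work, as an engineer would, in place of code of your own. Each camera call takes 0.05 s, during which the arm holds its last target. There are 200 camera calls.

## Working session

There is one attempt and no reset: what is moved stays moved. The work goes in short steps, Python scripts to look and compute and a shell command to move; the robot and the scene stay as the last step left them, time stands still between calls to the robot, and variables do not carry over. Pictures are saved under pics/ and viewed, at most 10 in all, crops included, and the job is handed in when it is done.

```bash
ls; mkdir -p pics
python3 - <<'E'
from bench import r, optics
import cv2, numpy as np
for n in("side","top"):
    s=optics.snapshot(n); cv2.imwrite(f"pics/{n}0.png",s["pixels"]); print(n,{k:v for k,v in s.items() if k!="pixels"})
print(r.sense())
E
```

```text
pics
side {'fx': 463.2634857337476, 'fy': 463.2634857337476, 'cx': 324.59077101699773, 'cy': 246.20788924832559, 'pose': array([[ 7.22810069e-01,  3.27870724e-01, -6.08314387e-01,
        -6.21082679e+01],
       [-6.91026538e-01,  3.49662878e-01, -6.32628007e-01,
        -6.86468796e+02],
       [ 5.28475652e-03,  8.77631278e-01,  4.79307221e-01,
         6.00073694e+02],
       [ 0.00000000e+00,  0.00000000e+00,  0.00000000e+00,
         1.00000000e+00]])}
top {'fx': 506.2098871500228, 'fy': 506.2098871500228, 'cx': 324.3582608188046, 'cy': 230.97961621367222, 'pose': array([[ 5.07460988e-03,  9.96249436e-01, -8.63788724e-02,
         4.38190315e+02],
       [-9.99785136e-01,  6.79070855e-03,  1.95848821e-02,
        -5.62012405e+01],
       [ 2.00980015e-02,  8.62609271e-02,  9.96069838e-01,
         1.13076229e+03],
       [ 0.00000000e+00,  0.00000000e+00,  0.00000000e+00,
         1.00000000e+00]])}
{'time': 0.1, 'joint_pos': array([ 6.68390424e+01,  7.51216502e+00,  8.53244884e+01,  9.25890844e-04,
        8.72619506e+01, -4.89323312e+00]), 'qd': array([ 0.01476037,  0.02221033, -0.12033269, -0.09252071,  0.07586401,
       -0.09092568]), 'joint_efforts': array([ 2.15638800e-03, -5.70939231e+01, -5.01950812e+01, -1.43592683e-05,
        7.89251615e-03, -2.23262134e-05]), 'tool_pos': array([187.86160889, 569.32975751, 249.02099645]), 'tcp_rot': array([-1.79901834e+02, -9.33223152e-03,  1.61732223e+02]), 'ft_force': array([-0.80782723,  0.07869005, -0.25295936]), 'wrist_torque': array([ 0.01526231, -0.00417316, -0.02566106]), 'grip_force': 0.0, 'finger_gap': 85.3967988538013}
```

View pics/side0.png

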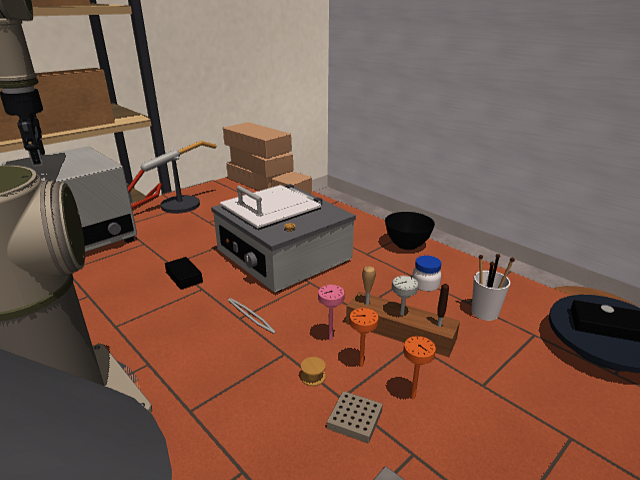

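View pics/top0.png

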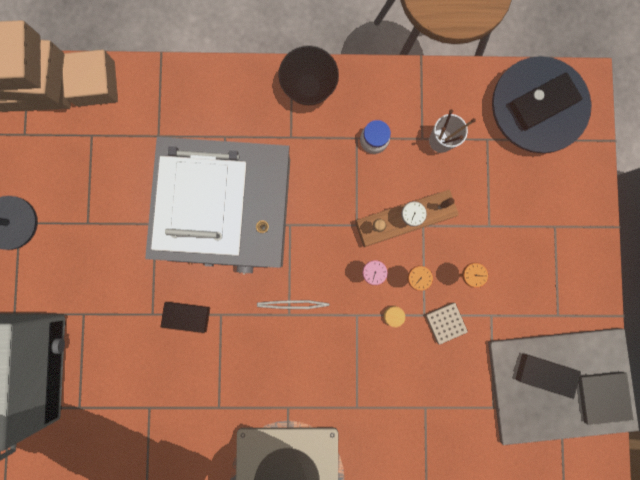

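The thermometer stands in the middle bore: top (414,213), side (405,287). The tube is at top (262,227), side (290,227), and the bar runs across top (168–218, 233). One pink and two orange look-alikes stand in front of the block. I'll measure these next.

```bash
cat > h.py <<'E'
from bench import r, optics
import cv2, numpy as np
from scipy.spatial.transform import Rotation as R
def ray(s,uv):
    d=np.array([(uv[0]-s["cx"])/s["fx"],-(uv[1]-s["cy"])/s["fy"],-1.]); P=s["pose"]
    return P[:3,3],P[:3,:3]@d
def onz(s,uv,z):
    o,d=ray(s,uv); return o+d*(z-o[2])/d[2]
def proj(s,p):
    P=s["pose"]; c=P[:3,:3].T@(np.asarray(p,float)-P[:3,3])
    return np.array([s["cx"]+s["fx"]*c[0]/-c[2], s["cy"]-s["fy"]*c[1]/-c[2]])
def tri(s1,u1,s2,u2):
    A=[];b=[]
    for s,u in((s1,u1),(s2,u2)):
        o,d=ray(s,u); d=d/np.linalg.norm(d); M=np.eye(3)-np.outer(d,d); A.append(M); b.append(M@o)
    return np.linalg.lstsq(np.vstack(A),np.hstack(b),rcond=None)[0]
def blobs(s,lo,hi,box,amin=8):
    x0,y0,x1,y1=box; hsv=cv2.cvtColor(s["pixels"],cv2.COLOR_BGR2HSV)[y0:y1,x0:x1]
    m=cv2.inRange(hsv,np.array(lo),np.array(hi))
    c,_=cv2.findContours(m,cv2.RETR_EXTERNAL,cv2.CHAIN_APPROX_NONE)
    return [k+[x0,y0] for k in sorted(c,key=cv2.contourArea,reverse=True) if cv2.contourArea(k)>=amin]
def show(s,box,f,name):
    x0,y0,x1,y1=box; cv2.imwrite(name,cv2.resize(s["pixels"][y0:y1,x0:x1],None,fx=f,fy=f,interpolation=cv2.INTER_NEAREST))
E
python3 - <<'E'
from h import *
t=optics.snapshot("top"); s=optics.snapshot("side")
def rep(tag,s,bl,z):
    for k in bl[:3]:
        (c,wh,a)=cv2.minAreaRect(k); print(tag,np.round(c,1),np.round(wh,1),round(a,1),"A",cv2.contourArea(k),"@z",onz(s,c,z).round(1))
rep("dial t",t,blobs(t,(0,0,110),(179,70,255),(395,195,435,232)),118)
rep("dial s",s,blobs(s,(0,0,110),(179,70,255),(388,270,422,300)),118)
rep("tube t",t,blobs(t,(10,90,60),(35,255,255),(250,215,275,240),3),140)
rep("tube s",s,blobs(s,(10,90,60),(35,255,255),(278,215,302,238),3),140)
rep("bar t",t,blobs(t,(0,0,60),(179,80,185),(155,224,228,244)),184)
rep("lid t",t,blobs(t,(0,0,195),(179,60,255),(145,145,250,260)),144)
rep("tank t",t,blobs(t,(0,0,40),(179,60,255),(135,132,305,275)),130)
rep("block t",t,blobs(t,(5,60,60),(20,200,190),(350,185,465,250)),45)
a=np.hstack([cv2.resize(t["pixels"][y:y+110,x:x+110],(400,400),interpolation=0) for x,y in((140,150),(200,170))])
b=np.hstack([cv2.resize(t["pixels"][190:245,355:465],(400,200),interpolation=0),cv2.resize(s["pixels"][180:235,230:340],(400,200),interpolation=0)])
cv2.imwrite("pics/c.png",np.vstack([a,b]))
E
```

```text
dial t [413.8 213.3] [24.  23.3] 45.0 A 442.5 @z [ 563.2 -256.7  118. ]
dial s [406.8 281. ] [18.2 29.5] 85.6 A 309.5 @z [ 568.6 -258.   118. ]
tube t [262.  226.5] [11. 12.] 90.0 A 103.0 @z [532.1  46.7 140. ]
tube s [289.9 226.3] [8.5 9.4] 63.4 A 55.0 @z [529.4  41.5 140. ]
bar t [192.5 233.7] [55.2  8.3] 2.7 A 330.0 @z [513.5 171.3 184. ]
lid t [198.4 203.6] [87.6 97.7] 4.5 A 8028.5 @z [575.9 171.1 144. ]
tank t [218.2 205.1] [136.6 130.7] 5.1 A 16480.5 @z [575.1 135.2 130. ]
block t [407. 217.] [ 64. 114.] 90.0 A 7271.0 @z [ 564.  -256.4   45. ]
```

View pics/c.png

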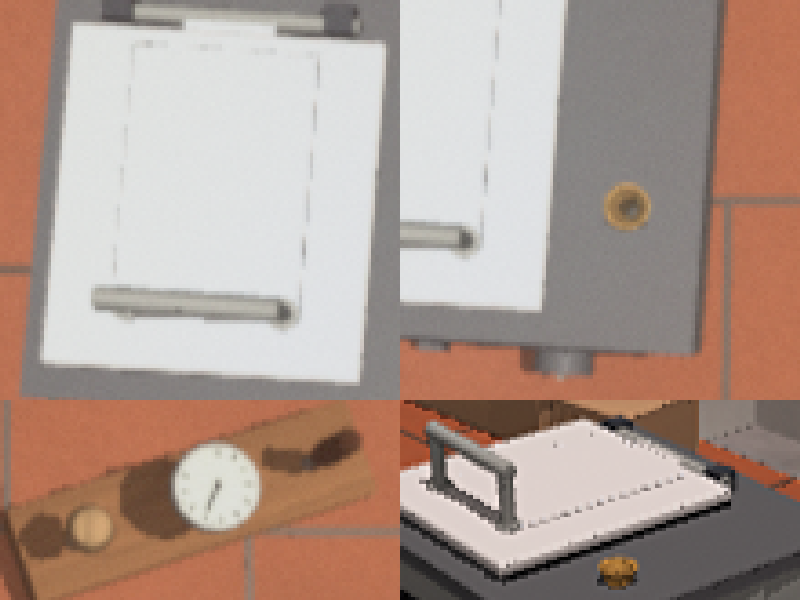

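```bash
cat >> h.py <<'E'
def go(p,phi):
    "shift and turn in tool axes from the measured pose to TCP p, tool down, closing line at phi deg"
    q=r.sense(); R0=R.from_euler("xyz",q["tcp_rot"],degrees=True)
    c,s=np.cos(np.radians(phi)),np.sin(np.radians(phi))
    R1=R.from_matrix(np.array([[-s,c,0],[c,s,0],[0,0,-1]]))
    v=(R0.inv()*R1).as_rotvec(degrees=True); d=R0.inv().apply(np.array(p)-q["tool_pos"])
    print("rot",v.round(1),"shift",d.round(1),"dist",np.linalg.norm(d).round(), "TCP",q["tool_pos"].round(1),"t",round(q["time"],2))
E
python3 - <<'E'
from h import *
t=optics.snapshot("top")
# block long sides / lid sides: yaw on their planes via line ends
def yaw(a,b,z):
    d=onz(t,b,z)-onz(t,a,z); return np.degrees(np.arctan2(d[1],d[0]))
print("lid side",yaw((140+40/3.636,150+362/3.636),(140+70/3.636,150+22/3.636),144))
print("lid right",yaw((140+360/3.636,150+382/3.636),(140+385/3.636,150+42/3.636),144))
print("lid front",yaw((140+40/3.636,150+362/3.636),(140+360/3.636,150+382/3.636),144)+90)
print("tube-bar tank",)
print("block",yaw((355+38/3.636,190+600/3.636-400/3.636),(355+368/3.636,190+95/3.636),45)+90)
go((563.2,-256.7,250),17)
E
```

```text
lid side -3.0426673032742753
lid right -3.0754556189913713
lid front -3.247704367950192
tube-bar tank
block 17.95728786778777
rot [-0.   0.  54.7] shift [-615.3 -667.     0. ] dist 907.0 TCP [188.  569.6 249.5] t 0.25
```

The manual's scale: shifts go in shares of 100 cm and turns go in shares of 180 degrees. Converting my numbers, -333 mm / 1000 = -0.333, -308 mm / 1000 = -0.308, 54.7 degrees / 180 = 0.3039.

```bash
echo '[{"rz":0.0389, "x":-0.038, "y":-0.041, "jaw":85}, {"rz":0.0778, "x":-0.077, "y":-0.083, "jaw":85}, {"rz":0.1167, "x":-0.115, "y":-0.125, "jaw":85}, {"rz":0.1556, "x":-0.154, "y":-0.167, "jaw":85}, {"rz":0.1944, "x":-0.192, "y":-0.208, "jaw":85}, {"rz":0.2333, "x":-0.231, "y":-0.25, "jaw":85}, {"rz":0.2667, "x":-0.269, "y":-0.292, "jaw":85}, {"rz":0.3039, "x":-0.308, "y":-0.333, "jaw":85}]' | python3 -m handwheel 30; python3 -c "
from h import *
go((563.2,-256.7,180),17)"
```

```text
time: 1.25
tool_pos: [376.6, 155.3, 250.2]
tcp_rot: [179.9, 0.0, 106.8]
ft_force: [1.1, 0.1, 0.3]
finger_gap: 84.8
grip_force: 0.0
rot [ 0.1  0.  -0.2] shift [-448.4   59.2   70.3] dist 458.0 TCP [376.6 155.3 250.2] t 1.25
```

In the tool's units: -448 mm / 1000 = -0.448, -392 mm / 1000 = -0.392.

```bash
echo '[{"x":-0.056, "y":0.007, "jaw":85}, {"x":-0.112, "y":0.015, "jaw":85}, {"x":-0.168, "y":0.022, "jaw":85}, {"x":-0.224, "y":0.03, "jaw":85}, {"x":-0.28, "y":0.037, "jaw":85}, {"x":-0.336, "y":0.044, "z":0.02, "jaw":85}, {"x":-0.392, "y":0.052, "z":0.045, "jaw":85}, {"x":-0.448, "y":0.059, "z":0.07, "jaw":85}]' | python3 -m handwheel; echo '[{"jaw":85}, {"jaw":85}]' | python3 -m handwheel
python3 - <<'E'
from h import *
go((563.2,-256.7,110),17)
t=optics.snapshot("top"); s=optics.snapshot("side"); 
cv2.imwrite("pics/d.png",np.vstack([cv2.resize(t["pixels"][170:270,350:480],(520,300),interpolation=0),cv2.resize(s["pixels"][220:340,330:486],(520,300),interpolation=0)]))
E
```

```text
time: 2.25
tool_pos: [564.5, -255.9, 179.3]
tcp_rot: [180.0, 0.0, 107.0]
ft_force: [0.8, 0.3, 0.4]
finger_gap: 85.1
grip_force: 0.0
time: 2.5
tool_pos: [563.6, -253.8, 179.7]
tcp_rot: [-180.0, -0.1, 107.0]
ft_force: [-0.3, 0.9, -0.2]
finger_gap: 85.0
grip_force: 0.0
rot [-0.  -0.1  0. ] shift [-2.7 -1.2 69.7] dist 70.0 TCP [ 563.6 -253.8  179.7] t 2.5
```

View pics/d.png

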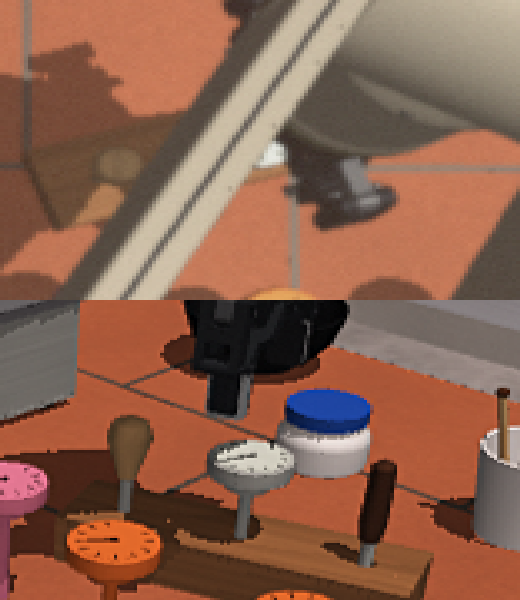

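The side view shows the gripper straddling the dial at (405,281), with the neighbouring tools clear. I'll lower it and grip.

In the tool's units: 73 mm / 1000 = 0.073, 65 mm / 1000 = 0.065.

```bash
echo '[{"x":-0.0027, "y":-0.001, "z":0.02, "jaw":85}, {"x":-0.0027, "y":-0.001, "z":0.045, "jaw":85}, {"x":-0.0027, "y":-0.001, "z":0.065, "jaw":85}, {"x":-0.0027, "y":-0.001, "z":0.073, "jaw":85}, {"x":-0.0027, "y":-0.001, "z":0.073, "jaw":85}, {"x":-0.0027, "y":-0.001, "z":0.073, "jaw":70}]' | python3 -m handwheel; echo '[{"jaw":46}, {"jaw":46}, {"jaw":46}, {"jaw":46}, {"jaw":46}]' | python3 -m handwheel 35
```

```text
time: 3.35
tool_pos: [564.3, -257.3, 108.1]
tcp_rot: [179.9, 0.1, 107.0]
ft_force: [0.7, -0.5, 0.3]
finger_gap: 70.7
grip_force: 0.0
time: 3.98
tool_pos: [564.3, -257.4, 108.2]
tcp_rot: [179.9, 0.1, 107.0]
ft_force: [-0.5, -0.8, 5.1]
finger_gap: 48.8
grip_force: 35.7
```

In the tool's units: -165 mm / 1000 = -0.165, -145 mm / 1000 = -0.145.

```bash
echo '[{"z":-0.01, "jaw":46}, {"z":-0.025, "jaw":46}, {"z":-0.045, "jaw":46}, {"z":-0.07, "jaw":46}, {"z":-0.095, "jaw":46}, {"z":-0.12, "jaw":46}, {"z":-0.145, "jaw":46}, {"z":-0.165, "jaw":46}]' | python3 -m handwheel; echo '[{"jaw":46}, {"jaw":46}]' | python3 -m handwheel
python3 - <<'E'
from h import *
go((532.1,46.5,273),-3)
s=optics.snapshot("side"); show(s,(320,150,480,330),3,"pics/e.png")
E
```

```text
time: 4.97
tool_pos: [564.0, -257.1, 274.8]
tcp_rot: [179.9, 0.1, 107.0]
ft_force: [0.1, 0.5, -0.6]
finger_gap: 48.7
grip_force: 36.3
time: 5.22
tool_pos: [563.3, -256.7, 271.1]
tcp_rot: [-180.0, -0.0, 107.0]
ft_force: [0.0, 0.1, -1.4]
finger_gap: 49.2
grip_force: 36.3
rot [-0.1 -0.  20. ] shift [299.1  59.   -1.7] dist 305.0 TCP [ 563.3 -256.7  271.1] t 5.22
```

View pics/e.png

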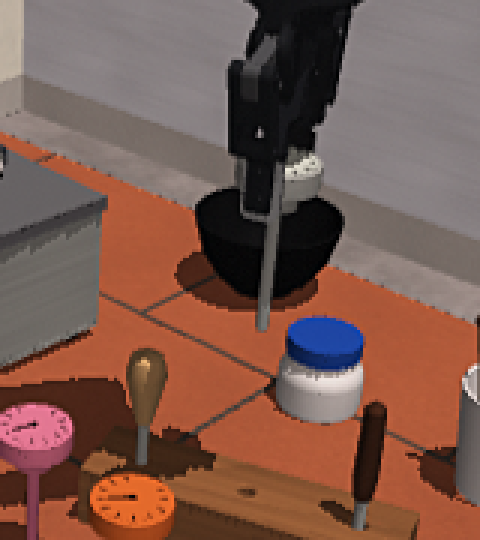

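The thermometer is clear of the block, with its stem tip at about side (407,260). I'll check the stem's tilt numerically.

Run:
```python
from h import *
s=optics.snapshot("side")
for z in (166,170,230,250): print(z,proj(s,(563.3,-256.7,z)).round(1))
g=cv2.cvtColor(s["pixels"],cv2.COLOR_BGR2GRAY)
for v in range(225,264,3): print(v,g[v,398:420])
```

```text
166 [406.9 260. ]
170 [407.  258.1]
230 [410.1 229.2]
250 [411.1 219. ]
225 [12 13 13 15 14 15 15 14 12  7 26 74 88 95 94 17  7 11 12 11 11 11]
228 [15 13 15 15 17 17 19 19 18 11 53 83 92 97 65 13 12 13 13 12 12 11]
231 [ 8 10 15 14 14 15 19 19 19 18 72 88 95 96 27 10 14 13 13 13 13 14]
234 [ 10   6   6   8   8   7   8   7   4  25  81  92  95 100  13   3   6   7
   6   8   7   6]
237 [ 7  7  6  8  7  7  8  7  0 52 85 94 97 62  8  5  6  8  8  9  8  8]
240 [ 7  8  6  7  8  7  6  4  4 77 91 95 97 21  3  5  7  8  7 10  8  6]
243 [ 5  6  6  6  6  6  7  0 26 82 93 97 98 13  3  9  7  5  8  7  6  9]
246 [12  2  6  5  3  8  5  0 53 86 95 97 55  6  4  4  7  4  4  9 22 32]
249 [48 50 51 54 43 27 27 17 75 91 94 94 24 19 22 26 34 51 50 49 49 47]
252 [ 42  41  40  41  41  42  42  40  77 109 101 115  45  39  40  42  38  69
  69  68  65 119]
255 [114 113 115 115 113 115 119  69  89 112 115  92 112 113 112 114 113 112
 109 109 113 107]
258 [113 115 113 113 111 112  99  65  98 114 111  99 109 109 109 110 111 114
  91  68  65  67]
261 [112 111 112 111 112 111 111 111 104 102 111 110 110 111 112 112 116  78
  65  70  69  68]
```

In the tool's units: 299 mm / 1000 = 0.299, 285 mm / 1000 = 0.285, 20 degrees / 180 = 0.1111.

```bash
echo '[{"rz":0.0056, "x":0.02, "y":0.004, "z":-0.002, "jaw":46}, {"rz":0.0222, "x":0.06, "y":0.012, "z":-0.002, "jaw":46}, {"rz":0.0444, "x":0.11, "y":0.022, "z":-0.002, "jaw":46}, {"rz":0.0667, "x":0.16, "y":0.0315, "z":-0.002, "jaw":46}, {"rz":0.0889, "x":0.21, "y":0.0415, "z":-0.002, "jaw":46}, {"rz":0.1056, "x":0.255, "y":0.05, "z":-0.002, "jaw":46}, {"rz":0.1111, "x":0.285, "y":0.056, "z":-0.002, "jaw":46}, {"rz":0.1111, "x":0.299, "y":0.059, "z":-0.002, "jaw":46}]' | python3 -m handwheel; echo '[{"jaw":46}, {"jaw":46}, {"jaw":46}, {"jaw":46}]' | python3 -m handwheel
python3 - <<'E'
from h import *
go((532.1,46.5,260),-3)
s=optics.snapshot("side"); t=optics.snapshot("top")
q=r.sense()["tool_pos"]; print("pred tip",proj(s,(q[0],q[1],q[2]-104)),"mouth pred",proj(s,(532.1,46.5,140)))
cv2.imwrite("pics/f.png",np.hstack([cv2.resize(s["pixels"][150:250,240:340],(400,400),interpolation=0),cv2.resize(t["pixels"][180:260,220:300],(400,400),interpolation=0)]))
E
```

```text
time: 6.32
tool_pos: [531.8, 47.7, 273.0]
tcp_rot: [-179.9, 0.0, 87.1]
ft_force: [0.4, -0.5, -1.4]
finger_gap: 48.8
grip_force: 36.3
time: 6.82
tool_pos: [532.6, 45.5, 274.0]
tcp_rot: [180.0, 0.0, 87.0]
ft_force: [-0.4, -0.6, -0.4]
finger_gap: 48.8
grip_force: 36.3
rot [ 0.  0. -0.] shift [ 1.  -0.5 14. ] dist 14.0 TCP [532.6  45.5 274. ] t 6.83
pred tip [289.34288301 213.15673464] mouth pred [289.40003767 225.23482734]
```

View pics/f.png

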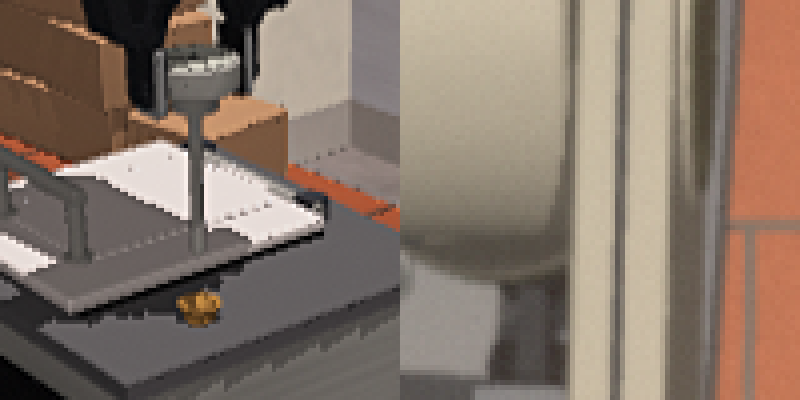

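The stem tip is at side (289.5,213), straight above the tube mouth at about (290,225). I'll lower in stages.

In the tool's units: 52 mm / 1000 = 0.052, 49 mm / 1000 = 0.049.

```bash
echo '[{"x":0.001, "z":0.012, "jaw":46}, {"x":0.001, "z":0.024, "jaw":46}, {"x":0.001, "z":0.032, "jaw":46}, {"x":0.001, "z":0.037, "jaw":46}, {"x":0.001, "z":0.041, "jaw":46}, {"x":0.001, "z":0.045, "jaw":46}, {"x":0.001, "z":0.049, "jaw":46}, {"x":0.001, "z":0.052, "jaw":46}]' | python3 -m handwheel; echo '[{"jaw":46}, {"jaw":46}]' | python3 -m handwheel
python3 - <<'E'
from h import *
go((532.1,46.5,162),-3); print(r.sense()["ft_force"],r.sense()["wrist_torque"])
s=optics.snapshot("side"); show(s,(240,150,340,250),5,"pics/g.png")
E
```

```text
time: 7.92
tool_pos: [532.5, 47.3, 221.8]
tcp_rot: [180.0, -0.0, 87.0]
ft_force: [0.3, 0.4, -0.6]
finger_gap: 48.8
grip_force: 36.3
time: 8.18
tool_pos: [532.6, 47.3, 222.2]
tcp_rot: [180.0, -0.0, 87.0]
ft_force: [0.5, 0.2, -0.5]
finger_gap: 48.8
grip_force: 36.3
rot [ 0. -0.  0.] shift [-0.8 -0.4 60.2] dist 60.0 TCP [532.6  47.3 222.2] t 8.18
[ 0.54445808  0.22808796 -0.48078476] [-0.01365939  0.03132285 -0.05037201]
```

View pics/g.png

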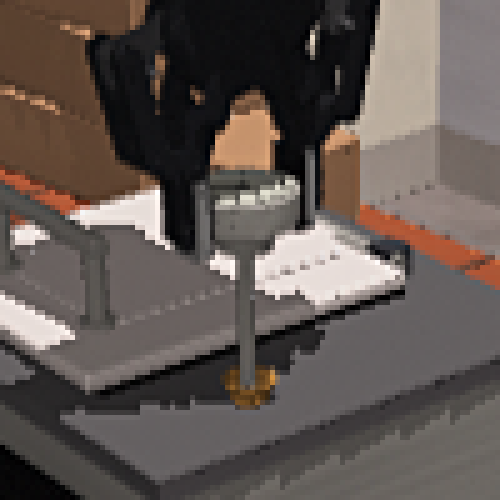

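The stem is inside the tube: the tip is below deck level with no contact force, and the stem meets the brass ring at crop (248,385). I'll keep lowering.

In the tool's units: 54 mm / 1000 = 0.054, 51 mm / 1000 = 0.051.

```bash
echo '[{"z":0.008, "jaw":46}, {"z":0.016, "jaw":46}, {"z":0.024, "jaw":46}, {"z":0.032, "jaw":46}, {"z":0.04, "jaw":46}, {"z":0.046, "jaw":46}, {"z":0.051, "jaw":46}, {"z":0.054, "jaw":46}]' | python3 -m handwheel; echo '[{"z":0.001, "jaw":46}, {"z":0.002, "jaw":46}, {"z":0.002, "jaw":46}]' | python3 -m handwheel; python3 -c "
from h import *
print(r.sense()['wrist_torque'])"
```

```text
time: 9.22
tool_pos: [532.5, 47.2, 167.7]
tcp_rot: [-180.0, 0.0, 87.0]
ft_force: [0.5, -0.1, -1.1]
finger_gap: 49.3
grip_force: 36.3
time: 9.6
tool_pos: [532.6, 47.2, 166.1]
tcp_rot: [180.0, 0.0, 87.0]
ft_force: [-0.6, -0.3, -1.3]
finger_gap: 48.4
grip_force: 36.3
[-0.01363726 -0.03197797  0.020485  ]
```

In the tool's units: 2 mm / 1000 = 0.002, 1 mm / 1000 = 0.001.

```bash
echo '[{"z":0.001, "jaw":46}, {"z":0.002, "jaw":46}, {"z":0.002, "jaw":46}]' | python3 -m handwheel; echo '[{"z":0.001, "jaw":46}, {"z":0.002, "jaw":46}, {"z":0.002, "jaw":46}]' | python3 -m handwheel;echo '[{"z":0.001, "jaw":46}, {"z":0.001, "jaw":46}]' | python3 -m handwheel
```

```text
time: 9.98
tool_pos: [532.4, 47.3, 163.9]
tcp_rot: [-180.0, 0.0, 87.0]
ft_force: [-0.3, -0.8, -0.5]
finger_gap: 48.8
grip_force: 36.3
time: 10.35
tool_pos: [532.4, 47.2, 161.8]
tcp_rot: [-180.0, 0.0, 87.0]
ft_force: [-0.4, 0.5, -1.2]
finger_gap: 48.5
grip_force: 36.3
time: 10.6
tool_pos: [532.4, 47.2, 160.9]
tcp_rot: [-180.0, 0.0, 87.0]
ft_force: [0.1, 1.1, -0.3]
finger_gap: 49.1
grip_force: 36.3
```

```bash
for i in 1 ; do echo '[{"z":0.001, "jaw":46}, {"z":0.0015, "jaw":46}, {"z":0.0015, "jaw":46}]' | python3 -m handwheel; done;  echo '[{"z":0.001, "jaw":46}, {"z":0.001, "jaw":46}]' | python3 -m handwheel; python3 -c "
from h import *
s=optics.snapshot('side'); show(s,(240,170,330,240),6,'pics/h.png')"
```

```text
time: 10.98
tool_pos: [532.4, 47.2, 159.4]
tcp_rot: [-180.0, 0.0, 87.0]
ft_force: [0.6, 0.6, -1.8]
finger_gap: 49.0
grip_force: 36.3
time: 11.22
tool_pos: [532.5, 47.3, 158.4]
tcp_rot: [-180.0, -0.0, 87.0]
ft_force: [-0.6, 0.1, -1.5]
finger_gap: 48.6
grip_force: 36.4
```

View pics/h.png

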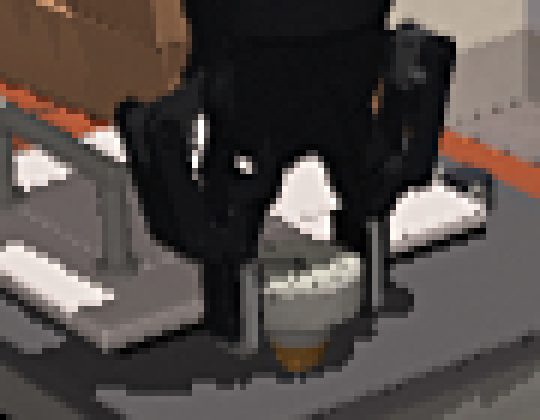

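The collar sits right on the brass mouth at crop (300,340). I'll ease it down a little more until I feel contact.

In the tool's units: 0.7 mm / 1000 = 0.0007.

```bash
echo '[{"z":0.0007, "jaw":46}, {"z":0.0007, "jaw":46}]' | python3 -m handwheel;  echo '[{"z":0.0007, "jaw":46}, {"z":0.0007, "jaw":46}]' | python3 -m handwheel;echo '[{"z":0.0007, "jaw":46}, {"z":0.0007, "jaw":46}]' | python3 -m handwheel
```

```text
time: 11.52
tool_pos: [532.6, 47.3, 158.3]
tcp_rot: [180.0, -0.0, 87.0]
ft_force: [-2.3, -0.1, 3.7]
finger_gap: 48.8
grip_force: 36.8
time: 11.78
tool_pos: [532.6, 47.3, 158.2]
tcp_rot: [180.0, 0.0, 87.0]
ft_force: [-6.6, 0.3, 10.2]
finger_gap: 48.6
grip_force: 37.3
time: 12.02
tool_pos: [532.6, 47.3, 158.1]
tcp_rot: [180.0, 0.0, 87.0]
ft_force: [-8.3, 0.7, 15.3]
finger_gap: 48.8
grip_force: 37.7
```

In the tool's units: -1.2 mm / 1000 = -0.0012, -0.7 mm / 1000 = -0.0007.

```bash
echo '[{"z":-0.0007, "jaw":46}, {"z":-0.0012, "jaw":46}, {"z":-0.0012, "jaw":52}, {"z":-0.0012, "jaw":56}, {"z":-0.0012, "jaw":60}, {"z":-0.0012, "jaw":66}, {"z":-0.0012, "jaw":70}, {"z":-0.0012, "jaw":70}]' | python3 -m handwheel 20; echo '[{"z":-0.003, "jaw":70}, {"z":-0.01, "jaw":70}, {"z":-0.022, "jaw":70}, {"z":-0.04, "jaw":70}, {"z":-0.06, "jaw":70}, {"z":-0.08, "jaw":70}, {"z":-0.08, "jaw":70}]' | python3 -m handwheel
python3 - <<'E'
from h import *
go((513.5,171.5,238),-3)
s=optics.snapshot("side"); t=optics.snapshot("top")
cv2.imwrite("pics/i.png",np.hstack([cv2.resize(s["pixels"][150:250,230:330],(400,400),interpolation=0),cv2.resize(t["pixels"][180:260,160:280],(600,400),interpolation=0)[:,:400]]))
E
```

```text
time: 13.02
tool_pos: [532.5, 47.3, 157.6]
tcp_rot: [180.0, -0.0, 87.0]
ft_force: [0.6, -0.4, -0.4]
finger_gap: 69.9
grip_force: 0.0
time: 13.9
tool_pos: [533.9, 47.2, 240.6]
tcp_rot: [179.7, -0.0, 87.0]
ft_force: [0.4, -0.7, 0.6]
finger_gap: 69.8
grip_force: 0.0
rot [ 0.3 -0.   0. ] shift [123.  -26.8   2.5] dist 126.0 TCP [533.9  47.2 240.6] t 13.9
```

View pics/i.png

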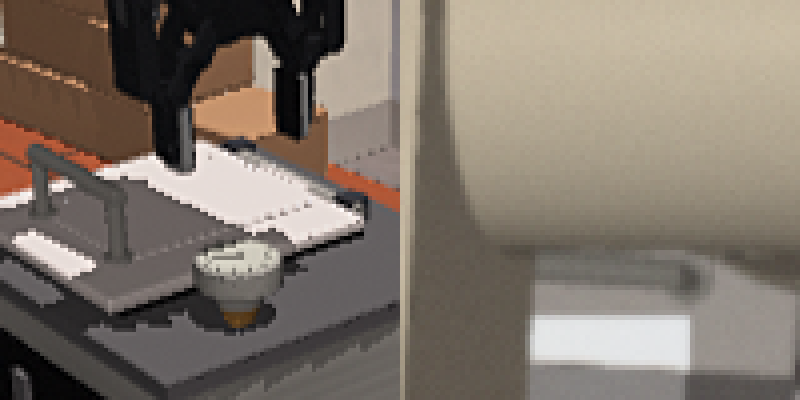

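The thermometer is home and upright, collar on the mouth at crop (238,300). The bar runs from side (237.5,187.5) to (260.5,197.5). Next is the handle.

```bash
python3 - <<'E'
from h import *
s=optics.snapshot("side"); t=optics.snapshot("top")
print(proj(s,(513.5,171.5,184)).round(1), tri(t,(192.7,233.6),s,(249,192.5)).round(1))
c,n=np.cos(np.radians(-3.1)),np.sin(np.radians(-3.1)); a=np.array([c,n,0]);b=np.array([-n,c,0]); m=np.array([513.5,171.5,184])
for k in(-48,48): print(k,proj(s,m+k*b).round(1),proj(t,m+k*b).round(1))
E
echo '[{"x":0.02, "y":-0.004, "jaw":85}, {"x":0.05, "y":-0.011, "jaw":85}, {"x":0.085, "y":-0.018, "jaw":85}, {"x":0.11, "y":-0.024, "jaw":85}, {"x":0.123, "y":-0.027, "jaw":85}, {"x":0.123, "y":-0.027, "jaw":85}, {"x":0.123, "y":-0.027, "jaw":85}]' | python3 -m handwheel
```

```text
[248.7 193.8] [513.5 170.  187.7]
-48 [260.  199.9] [218.2 235.3]
48 [237.9 188. ] [166.7 232.2]
time: 14.98
tool_pos: [512.0, 170.7, 237.3]
tcp_rot: [-180.0, 0.0, 87.0]
ft_force: [-0.3, -0.7, -0.1]
finger_gap: 85.0
grip_force: 0.0
```

In the tool's units: 53 mm / 1000 = 0.053, 1.5 mm / 1000 = 0.0015.

```bash
echo '[{"y":0.001, "z":0.012, "jaw":85}, {"y":0.0015, "z":0.028, "jaw":85}, {"y":0.0015, "z":0.042, "jaw":85}, {"y":0.0015, "z":0.05, "jaw":85}, {"y":0.0015, "z":0.053, "jaw":85}, {"y":0.0015, "z":0.053, "jaw":85}, {"y":0.0015, "z":0.053, "jaw":60}]' | python3 -m handwheel; echo '[{"jaw":40}, {"jaw":20}, {"jaw":8}, {"jaw":8}, {"jaw":8}, {"jaw":8}, {"jaw":8}, {"jaw":8}]' | python3 -m handwheel 40
python3 - <<'E'
from h import *
s=optics.snapshot("side"); show(s,(220,140,320,240),5,"pics/j.png")
E
```

```text
time: 15.85
tool_pos: [513.8, 171.6, 185.3]
tcp_rot: [179.9, -0.0, 87.0]
ft_force: [0.1, -0.5, 0.6]
finger_gap: 69.3
grip_force: 0.0
time: 16.85
tool_pos: [514.9, 171.3, 185.0]
tcp_rot: [179.8, -0.0, 87.0]
ft_force: [6.9, 1.1, -3.0]
finger_gap: 10.5
grip_force: 39.1
```

View pics/j.png

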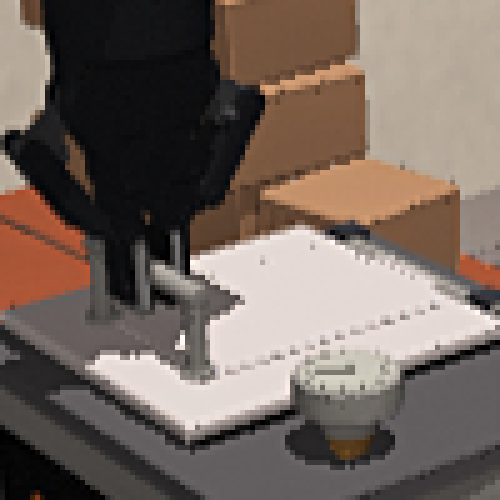

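The fingers grip the bar at crop (155,270), and the thermometer still stands in its tube at crop (345,390). Now I'll pull gently.

In the tool's units: -1 mm / 1000 = -0.001, -0.5 mm / 1000 = -0.0005.

```bash
echo '[{"jaw":8}, {"z":-0.0005, "jaw":8}, {"z":-0.001, "jaw":8}, {"z":-0.001, "jaw":8}]' | python3 -m handwheel 60; echo '[{"z":-0.0005, "jaw":8}, {"y":0.0002, "z":-0.001, "jaw":8}, {"y":0.0002, "z":-0.001, "jaw":8}]' | python3 -m handwheel;echo '[{"z":-0.0005, "jaw":8}, {"y":0.0002, "z":-0.001, "jaw":8}, {"y":0.0002, "z":-0.001, "jaw":8}]' | python3 -m handwheel
```

```text
time: 17.4
tool_pos: [515.1, 171.3, 185.8]
tcp_rot: [179.8, -0.0, 87.0]
ft_force: [10.1, 0.4, -5.7]
finger_gap: 9.9
grip_force: 58.4
time: 17.77
tool_pos: [515.3, 171.3, 186.7]
tcp_rot: [179.8, -0.0, 87.0]
ft_force: [10.7, 1.1, -6.8]
finger_gap: 10.0
grip_force: 58.3
time: 18.15
tool_pos: [515.6, 171.3, 187.7]
tcp_rot: [179.8, -0.0, 87.0]
ft_force: [10.9, 1.1, -5.3]
finger_gap: 10.0
grip_force: 58.3
```

In the tool's units: 1.3 mm / 1000 = 0.0013, -1 mm / 1000 = -0.001.

```bash
echo '[{"y":0.0007, "jaw":8}, {"y":0.0013, "z":-0.0005, "jaw":8}, {"y":0.0013, "z":-0.001, "jaw":8}, {"y":0.0013, "z":-0.001, "jaw":8}]' | python3 -m handwheel; echo '[{"z":-0.0005, "jaw":8}, {"y":0.0002, "z":-0.001, "jaw":8}, {"y":0.0002, "z":-0.001, "jaw":8}]' | python3 -m handwheel
python3 - <<'E'
from h import *
s=optics.snapshot("side"); j=cv2.imread("pics/j.png")[2::5,2::5]  # crop 220..320,140..240 before pull
for nm,(x0,y0,x1,y1) in {"lid corner":(245,215,272,231),"post":(254,196,266,218),"dial":(276,206,304,234),"fingers":(232,180,252,204)}.items():
    T=j[y0-140:y1-140,x0-220:x1-220]; W=s["pixels"][y0-6:y1+6,x0-6:x1+6]
    m=cv2.matchTemplate(W,T,cv2.TM_CCOEFF_NORMED); _,v,_,l=cv2.minMaxLoc(m); print(nm,l[0]-6,l[1]-6,round(v,3))
E
```

```text
time: 18.65
tool_pos: [515.8, 171.3, 188.3]
tcp_rot: [179.9, -0.0, 87.0]
ft_force: [5.4, 2.1, -4.5]
finger_gap: 9.7
grip_force: 58.5
time: 19.02
tool_pos: [516.1, 171.3, 189.3]
tcp_rot: [179.9, -0.0, 87.0]
ft_force: [6.9, 1.5, -6.3]
finger_gap: 10.3
grip_force: 58.5
lid corner 0 -2 0.953
post 0 -2 0.895
dial 0 0 0.97
fingers 0 -2 0.932
```

The lid corner has moved up 2 px along with the fingers, so the seal is stretching under control. I'll continue slowly along the arc.

In the tool's units: -4.2 mm / 1000 = -0.0042, -3.5 mm / 1000 = -0.0035.

```bash
echo '[{"y":0.0004, "z":-0.0007, "jaw":8}, {"y":0.0008, "z":-0.0014, "jaw":8}, {"y":0.001, "z":-0.0021, "jaw":8}, {"y":0.0013, "z":-0.0028, "jaw":8}, {"y":0.0015, "z":-0.0035, "jaw":8}, {"y":0.0017, "z":-0.0042, "jaw":8}]' | python3 -m handwheel; echo '[{"y":0.0002, "z":-0.0007, "jaw":8}, {"y":0.0005, "z":-0.0014, "jaw":8}, {"y":0.0007, "z":-0.0021, "jaw":8}, {"y":0.001, "z":-0.0028, "jaw":8}, {"y":0.0012, "z":-0.0035, "jaw":8}, {"y":0.0015, "z":-0.0042, "jaw":8}]' | python3 -m handwheel
```

```text
time: 19.82
tool_pos: [517.3, 171.2, 193.0]
tcp_rot: [180.0, -0.0, 87.0]
ft_force: [5.4, 1.2, -7.2]
finger_gap: 9.7
grip_force: 58.4
time: 20.58
tool_pos: [518.6, 171.1, 196.9]
tcp_rot: [-180.0, -0.0, 87.0]
ft_force: [6.0, 1.1, -8.7]
finger_gap: 10.1
grip_force: 58.3
```

In the tool's units: -6 mm / 1000 = -0.006, -5 mm / 1000 = -0.005.

```bash
echo '[{"y":0.0005, "z":-0.001, "jaw":8}, {"y":0.001, "z":-0.002, "jaw":8}, {"y":0.0014, "z":-0.003, "jaw":8}, {"y":0.0018, "z":-0.004, "jaw":8}, {"y":0.0022, "z":-0.005, "jaw":8}, {"y":0.0026, "z":-0.006, "jaw":8}, {"y":0.0026, "z":-0.006, "jaw":8}]' | python3 -m handwheel; echo '[{"y":0.0005, "z":-0.001, "jaw":8}, {"y":0.001, "z":-0.002, "jaw":8}, {"y":0.0014, "z":-0.003, "jaw":8}, {"y":0.0019, "z":-0.004, "jaw":8}, {"y":0.0023, "z":-0.005, "jaw":8}, {"y":0.0028, "z":-0.006, "jaw":8}, {"y":0.0028, "z":-0.006, "jaw":8}, {"y":0.0028, "z":-0.006, "jaw":8}]' | python3 -m handwheel;python3 - <<'E'
from h import *
s=optics.snapshot("side"); j=cv2.imread("pics/j.png")[2::5,2::5]
for nm,(x0,y0,x1,y1) in {"lid corner":(245,220,265,231),"post":(254,196,266,218),"dial":(276,206,304,234),"fingers":(232,180,252,204)}.items():
    T=j[y0-140:y1-140,x0-220:x1-220]; W=s["pixels"][y0-22:y1+6,x0-6:x1+10]
    m=cv2.matchTemplate(W,T,cv2.TM_CCOEFF_NORMED); _,v,_,l=cv2.minMaxLoc(m); print(nm,l[0]-6,l[1]-22,round(v,3))
# expected move of the right front lid corner and bar end per angle
h=np.array([515.+160*.9985,171.5-160*.054,139]);a=np.array([.9985,-.054,0]);b=np.array([.054,.9985,0]);z=np.array([0,0,1.])
P=lambda x,y,zz,th: h+a*(x*np.cos(th)+zz*np.sin(th))+b*y+z*(zz*np.cos(th)-x*np.sin(th))
for th in(0,.1,.13,.155,.18): print(th,(proj(s,P(-195,-86,5,th))-proj(s,P(-195,-86,5,0))).round(1),(proj(s,P(-160,-42,30,th))-proj(s,P(-160,-42,30,0))).round(1))
E
```

```text
time: 21.45
tool_pos: [521.2, 170.9, 204.0]
tcp_rot: [180.0, 0.0, 87.0]
ft_force: [5.5, 0.5, -5.0]
finger_gap: 9.7
grip_force: 58.4
time: 22.45
tool_pos: [523.8, 170.8, 210.0]
tcp_rot: [-180.0, 0.0, 87.0]
ft_force: [2.4, -0.8, -6.7]
finger_gap: 9.8
grip_force: 58.3
lid corner 0 -11 0.914
post 2 -8 0.67
dial 0 0 0.76
fingers 3 -11 0.887
0 [0. 0.] [0. 0.]
0.1 [ 0.  -8.1] [ 1.  -6.7]
0.13 [  0.1 -10.6] [ 1.4 -8.8]
0.155 [  0.3 -12.6] [  1.7 -10.5]
0.18 [  0.5 -14.7] [  2.1 -12.2]
```

Run:
```python
from h import *
s=optics.snapshot("side")["pixels"]; j=cv2.imread("pics/j.png")[2::5,2::5]; n=s[140:240,220:320]
for nm,c in(("before",j),("now",n)):
    hsv=cv2.cvtColor(c,cv2.COLOR_BGR2HSV)
    d=cv2.inRange(hsv[60:96,54:86],(0,0,95),(179,80,255)); br=cv2.inRange(hsv[60:100,50:90],(8,120,60),(35,255,255))
    print(nm,[np.argwhere(m).mean(0).round(1) if m.any() else None for m in(d,br)],(d>0).sum(),(br>0).sum())
    g=cv2.cvtColor(c,cv2.COLOR_BGR2GRAY); print(g[72:94:3,54:86])
q=r.sense(); print(q["tool_pos"],q["ft_force"],q["grip_force"],q["qd"])
```

```text
before [array([15.2, 15.8]), array([29.1, 19.4])] 904 25
[[224 228 225 224 225 215 194 142 155 203 207 208 206 204 206 191 188 201
  199 198 198 202 188 160 187 165 151 149 143 124 115  59]
 [220 219 221 232 135 153 202 188 165 207 212 212 211 211 212 210 208 205
  203 202 202 189 190 202 188 172  58  38  62 104 103 102]
 [223 226 230 241 103  55  63 103 118 149 143 157 159 162 115 167 152 163
  148 156 150 149 108  94  94  85  68  96  96  95  96  97]
 [150 138 117 107  46  53  70  76  87  93  98 101 104 108  93 107 107 107
  108 106 108 106 102  94  93  76  89  96  96  95  95  96]
 [ 41  47  63 105 106 107  92  41  45  62  89  93  96  95  96  98  98 103
  106 102  85  60  82 100  98  96  96  95  95  95  96  96]
 [ 96  97 102  36  32  37  38  39  39  37  35  62  74  80  81  81  80  78
   75  62  37  36  36  34  25  97  98  95  95  95  95  95]
 [ 96  96  98 104  62  33  34  36  39  38  39  38  40  60  70  80  63  66
   54  42  38  34  30  55 100 100  96  96  96  95  96  96]
 [ 95  96  95  96  96  96  99 101 102 102 104 107  60  55  54 104  56 102
  103 101  99  97  97  96  96  96  96 
[... 612 characters left out ...]
6  69  65 106 107 108  93  40  44  64  89  94  96  95  99  99  98 104
  107 103  86  61  82  99  99  97  97  97  96  96  97  97]
 [ 97  99 103  35  33  37  38  39  39  38  35  63  75  81  80  81  81  77
   76  61  38  37  37  35  25  99  98  96  97  96  96  97]
 [ 96  97  99 104  62  35  36  38  38  38  38  38  41  60  70  81  64  64
   55  42  38  34  32  55 102 100  96  96  97  96  97  97]
 [ 97  96  96  97  97  97 100 102 103 104 105 107  60  56  55 104  58 101
  104 102  99  98  98  97  95  97  96  98  98 100  94  95]]
[523.81759709 170.80372019 209.9846032 ] [ 4.36965716 -0.76769374 -7.37178392] 58.285669684410095 [ 0.09810794 -0.0608274   0.00247659 -0.06284018 -0.06066736 -0.05009523]
```

```bash
echo '[{"jaw":8}, {"jaw":8}, {"jaw":8}, {"jaw":8}]' | python3 -m handwheel; python3 -c "
from bench import workorder
print(workorder.hand_in())"
```

```text
time: 23.05
tool_pos: [523.8, 170.8, 210.0]
tcp_rot: [-180.0, 0.0, 87.0]
ft_force: [2.5, -1.9, -5.9]
finger_gap: 9.6
grip_force: 58.4
the job is handed in; nothing more can be done
None
```

I handed the job in at 23 s of robot time: the thermometer stands released and home in its tube, and the gripper holds the lid ajar at an estimated 0.135–0.16 rad (about 26–31 mm at the front edge); hand-in returned no verdict.

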